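# Deburr the wide bore of a tube adapter

## Task

Take the hand deburrer out of its stand and run its cone head once right round the top inner edge of the wide-bored aluminium adapter: start on the side where that adapter's thumbscrew sticks out, go anticlockwise as seen from above, keep the head lightly pressed on the edge all the way, and finish back at the thumbscrew. Then put the deburrer back upright in its stand, head down, and let go of it.

Things in the scene. Friction and masses are not known exactly. Their poses are not given: they have to be found in the camera images.
- deburrer_grip (a point): Loose hand deburrer (140 g), upright, head down in its stand. Point: centre of its round grey handle (28 mm across, 70 mm long, any grip yaw), 41 mm above the underside of the steel collar below it (46 mm across, 6 mm thick) and 81 mm above the cone's tip when the head is not pressed in. z: up along the tool.
- deburrer_tip (a point): Tip of the deburrer's steel cone head, on the tool's axis, pointing down. The cone widens from 3 to 24 mm across over 11 mm, then 4 mm straight, then a 10 mm shank. The head is sprung: pressed, it slides up into the tool by up to 12 mm; 1 N to begin, 0.2 N more per mm. z: up along the tool.
- wide_adapter_bore (a point): Centre of the bore's mouth, 50 mm above the table, of the wide adapter: fixed aluminium tube, outside 76 mm, bore 60 mm, flat top, 88 mm foot. -x points to its thumbscrew, which sticks out to 60 mm from the axis, 18 mm below the top; z up. With its axis 26 mm from the bore's, the cone meets the edge with its tip 3 to 6 mm below the top. The other adapter, with a 28 mm bore, is not to be worked.
- stand_mouth (a point): Centre of the mouth, 50 mm above the table, of the deburrer's stand: fixed dark steel tube, outside 56 mm, inside 36 mm, open at the top, on an 84 mm round foot. The deburrer's head hangs inside, its collar rests on the rim; its handle centre is then 41 mm above this point. z up.
There are look-alikes about, which are no part of the job. What is shaped like the part that bears wide_adapter_bore but green is not meant. What is shaped like the part that bears deburrer_grip but green is not meant.

How it is judged:
On the way, in this order (a step that is already met when the one before it is completed fails the run):
1. the cone head is pressed on the wide bore's edge at the thumbscrew (x of deburrer_tip in the frame of wide_adapter_bore between -0.037 and -0.014 m and y of deburrer_tip in the frame of wide_adapter_bore between -0.0105 and 0.0105 m and horizontal distance between deburrer_tip and wide_adapter_bore between 0.016 and 0.036 m and z of deburrer_tip in the frame of wide_adapter_bore between -0.02 and 0.004 m and contact force between deburrer_head and wide_adapter above 0.3 N), for 0.1 s.
2. the cone head is pressed on the wide bore's edge one eighth round (x of deburrer_tip in the frame of wide_adapter_bore between -0.03 and -0.011 m and y of deburrer_tip in the frame of wide_adapter_bore between -0.03 and -0.011 m and horizontal distance between deburrer_tip and wide_adapter_bore between 0.016 and 0.036 m and z of deburrer_tip in the frame of wide_adapter_bore between -0.02 and 0.004 m and contact force between deburrer_head and wide_adapter above 0.3 N), for 0.1 s.
3. the cone head is pressed on the wide bore's edge a quarter round (x of deburrer_tip in the frame of wide_adapter_bore between -0.0105 and 0.0105 m and y of deburrer_tip in the frame of wide_adapter_bore between -0.037 and -0.014 m and horizontal distance between deburrer_tip and wide_adapter_bore between 0.016 and 0.036 m and z of deburrer_tip in the frame of wide_adapter_bore between -0.02 and 0.004 m and contact force between deburrer_head and wide_adapter above 0.3 N), for 0.1 s.
4. the cone head is pressed on the wide bore's edge three eighths round (x of deburrer_tip in the frame of wide_adapter_bore between 0.011 and 0.03 m and y of deburrer_tip in the frame of wide_adapter_bore between -0.03 and -0.011 m and horizontal distance between deburrer_tip and wide_adapter_bore between 0.016 and 0.036 m and z of deburrer_tip in the frame of wide_adapter_bore between -0.02 and 0.004 m and contact force between deburrer_head and wide_adapter above 0.3 N), for 0.1 s.
5. the cone head is pressed on the wide bore's edge half-way round (x of deburrer_tip in the frame of wide_adapter_bore between 0.014 and 0.037 m and y of deburrer_tip in the frame of wide_adapter_bore between -0.0105 and 0.0105 m and horizontal distance between deburrer_tip and wide_adapter_bore between 0.016 and 0.036 m and z of deburrer_tip in the frame of wide_adapter_bore between -0.02 and 0.004 m and contact force between deburrer_head and wide_adapter above 0.3 N), for 0.1 s.
6. the cone head is pressed on the wide bore's edge five eighths round (x of deburrer_tip in the frame of wide_adapter_bore between 0.011 and 0.03 m and y of deburrer_tip in the frame of wide_adapter_bore between 0.011 and 0.03 m and horizontal distance between deburrer_tip and wide_adapter_bore between 0.016 and 0.036 m and z of deburrer_tip in the frame of wide_adapter_bore between -0.02 and 0.004 m and contact force between deburrer_head and wide_adapter above 0.3 N), for 0.1 s.
7. the cone head is pressed on the wide bore's edge three quarters round (x of deburrer_tip in the frame of wide_adapter_bore between -0.0105 and 0.0105 m and y of deburrer_tip in the frame of wide_adapter_bore between 0.014 and 0.037 m and horizontal distance between deburrer_tip and wide_adapter_bore between 0.016 and 0.036 m and z of deburrer_tip in the frame of wide_adapter_bore between -0.02 and 0.004 m and contact force between deburrer_head and wide_adapter above 0.3 N), for 0.1 s.
8. the cone head is pressed on the wide bore's edge seven eighths round (x of deburrer_tip in the frame of wide_adapter_bore between -0.03 and -0.011 m and y of deburrer_tip in the frame of wide_adapter_bore between 0.011 and 0.03 m and horizontal distance between deburrer_tip and wide_adapter_bore between 0.016 and 0.036 m and z of deburrer_tip in the frame of wide_adapter_bore between -0.02 and 0.004 m and contact force between deburrer_head and wide_adapter above 0.3 N), for 0.1 s.
9. the cone head is pressed on the wide bore's edge back at the thumbscrew (all of step 1), for 0.1 s.
At the end, for the whole second after the job is handed in: The head has gone round the wide bore's edge in contact (over 0.3 N at every 45 degrees, in order). The deburrer stands still in its stand, head down: handle centre within 12 mm of the stand's axis and 33 to 49 mm above its mouth, upright within 10 degrees (horizontal distance between deburrer_grip and stand_mouth below 0.012 m and z of deburrer_grip in the frame of stand_mouth between 0.033 and 0.049 m and angle between deburrer_grip's own z axis and vertical below 0.175 rad and linear speed of deburrer below 0.02 m/s); the robot touches nothing.
It fails at once if the deburrer is pressed on the wide adapter with more than 30 N (contact force between deburrer and wide_adapter above 30 N).
It also fails if it takes over 51 s, if anything falls off the work surface, if the arm or the gripper's body presses on something with over 40 N, if the wrist force passes 120 N, or if a joint passes its speed limit or range.

## Robot

A 6-joint arm with a two-finger parallel gripper is mounted at the origin on a cart in front of the work surface, level with it; the furniture and walls round the work are solid. World frame = base frame: x ahead of the robot, y to its left, z up, the work surface at z = 0. Lengths are in m, angles in rad, forces in N, time in s.
With the tool pointing down it reaches from about 0.325 to 0.75 m from the base axis. Payload 7.6 kg.
Tool frame: the origin (TCP) lies at the very end of the fingers, on their centre line; the grasp point (between the pads) lies 19 mm behind it; z points along the fingers, y is the line along which they close (so a half turn about z gives the same grasp; the last joint's range is limited). The gripper opens to 85 mm and grips with 20 to 120 N. Pads are 22 mm wide; open, the fingers measure 114 mm over their backs; the gripper's body (76 mm by 85 mm) begins 54 mm behind the grasp point. The pads swing forward as they close: fully open they stand 13 mm farther back than shut.
Start: joints at [1.118, 0.052, 1.401, -0, 1.689, -0.07], TCP at [0.196, 0.487, 0.231] pointing down, gripper open.
Joint ranges: [-2.9, 2.9], [-0.91, 2.17], [0.12, 2.37], [-1.06, 4.2], [0.26, 2.73], [-2.93, 2.93]. Speed limits (rad/s): [2.57, 2.57, 3.01, 3.14, 3.14, 3.14].

## Interface

Orientations are given as a 3x3 rotation matrix whose columns are the frame's x, y, z axes.
In Python, from cell import robot, grab_frame, camera_params, ticket, models gives the robot as it stands.
- The arm moves only by the tool drive_tool, never from a script. Its argument "commands" is a list of rows, each a list of 5 numbers: the shift along the tool's x, y, z in m, then the turn about the tool's z in degrees, then the gripper command: -1 is shut, 1 is fully open, values between are in proportion. A call has 1 to 8 rows; each row is the pose to reach, as a shift and turn from the pose commanded when the call began, along the tool's axes at that moment; what a row does not reach only later rows make up. A row lasts 1/8 s, in which the tool goes at most 62.5 mm and 10.7 degrees, less where a joint would pass 70% of its speed; a pose out of reach is approached as far as the arm can. A call with a gripper value outside its range is refused whole. The fingers move at their own pace and stop on an object; "force" is the grip in N (left out, the last holds). Time passes only in rows, so rows that repeat a pose let the fingers close. It gives the time, the measured TCP pose, the force, the opening and the grip force at its end, in the units of the state.
- robot.sense(): the state, without advancing time (a new reading comes with each control period).
- grab_frame(name): name is "side" or "top"; returns the picture (384x512x3 uint8, red, green, blue); there is no depth.
- camera_params(name): a dict with "fx", "fy", "cx", "cy" (pixels), "distortion" ([k1, k2, p1, p2, k3] as OpenCV has them; the pictures are not rectified), "rvec" (rotation vector, rad) and "tvec" (3), from world to camera coordinates, as OpenCV has them. Camera axes: x right, y down, z forward; pixel columns grow to the right and rows downward; lengths in m; the calibration is good to about 2 mm. A picture is of the moment at which its call begins. camera_params takes no time and is no camera call.
- ticket.hand_in(): hands the job in; it is judged then, once.
Trained networks look in the newest picture that a camera, given by its name, has taken for a name from the list of things; names that differ only in an ending like _2 or _b are one class to them, and where a whole thing is asked for, a point or a joint stands for the part that bears it (a point fixed in the world has none). Each returns a list of dicts, best first, with "score" (0 to 1); they miss things now and then, are a little off and sometimes report something else, mostly with a low value. They report only what shows in the picture. A call takes as long as a camera call. They do not tell look-alikes from the thing itself.
- models.cut_out(camera, name): "mask" (384x512 bool, what is visible of it).
- models.mark_of(camera, name): "at" ([x, y, z] in m, in the coordinates of the camera as it stood for that picture, good to about 4 mm: a listed point, or the origin of a listed thing).
The state is a dict: "t": time; "joint_pos": joint angles; "qvel": joint speeds; "joint_efforts": joint torques, N m; "tcp_pos": TCP position; "ee_rot": TCP orientation; "contact_force": force on the tool from outside, world axes, zero at the start; "ft_torque": the same for the moment, N m; "grip_width": opening from 0.0 (shut) to 1.0 (fully open); "grip_force": force on a finger pad.
Only numpy, scipy, OpenCV 4.12 (cv2) and the standard library are available. Lean on these libraries where they do the work, as an engineer would, in place of code of your own. Each camera call takes 0.05 s, during which the arm holds its last target. There are 200 camera calls.

## Working session

There is one attempt and no reset: what is moved stays moved. The work goes in short steps, Python scripts to look and compute and a tool call to move; the robot and the scene stay as the last step left them, time stands still between calls to the robot, and variables do not carry over. Pictures are saved under pics/ and viewed, at most 10 in all, crops included, and the job is handed in when it is done.

Besides the shell and the picture viewer there is one more tool, called as a command line: name --pt "numbers of a row" for each row, then --argument value for the rest. drive_tool: Moves the arm, as the interface text tells. Its arguments: {"type":"object","properties":{"commands":{"type":"array","items":{"type":"array","items":{"type":"number"}}},"force":{"type":"number"}},"required":["commands"]}

```bash
mkdir -p pics; cat > h.py <<'E'
import numpy as np, cv2
from cell import robot, grab_frame, camera_params, ticket, models
def cam(n):
    p=camera_params(n); K=np.array([[p['fx'],0,p['cx']],[0,p['fy'],p['cy']],[0,0,1.]])
    R=cv2.Rodrigues(np.array(p['rvec'],float))[0]; return K,np.array(p['distortion'],float),R,np.array(p['tvec'],float).ravel()
def mark(n,name):
    K,d,R,t=cam(n); return [(round(m['score'],2),np.round(R.T@(np.array(m['at'])-t),4)) for m in models.mark_of(n,name)]
def proj(n,P):
    K,d,R,t=cam(n); return cv2.projectPoints(np.array(P,float).reshape(-1,1,3),R,t,K,d)[0].reshape(-1,2)
def ray(n,uv,z):
    K,d,R,t=cam(n); u=cv2.undistortPoints(np.array(uv,float).reshape(-1,1,2),K,d).reshape(-1,2)
    v=np.c_[u,np.ones(len(u))]@R; c=-R.T@t; return c+v*((z-c[2])/v[:,2])[:,None]
E
python3 - <<'E'
from h import *
a=grab_frame('top');b=grab_frame('side')
cv2.imwrite('pics/top.png',a[...,::-1]);cv2.imwrite('pics/side.png',b[...,::-1])
for n in('top','side'):
    K,d,R,t=cam(n);print(n,K[0,0],-R.T@t)
    for k in('deburrer_grip','wide_adapter_bore','stand_mouth','deburrer_tip'):
        for s,w in mark(n,k):print(n,k,s,w,proj(n,w).round())
s=robot.sense();print(s['t'],s['tcp_pos'],s['ee_rot'],s['contact_force'])
E
```

```text
top 417.1370743948705 [0.42966184 0.20469235 1.09093865]
top deburrer_grip 0.89 [0.7287 0.4745 0.0441] [[157. 118.]]
top deburrer_grip 0.76 [0.5531 0.3766 0.0882] [[191. 184.]]
top wide_adapter_bore 0.83 [0.4294 0.4194 0.0518] [[175. 235.]]
top wide_adapter_bore 0.68 [ 0.5802 -0.0346  0.0512] [[357. 175.]]
top stand_mouth 0.75 [0.5528 0.3811 0.0507] [[192. 186.]]
top deburrer_tip 0.42 [0.7014 0.4049 0.0095] [[186. 132.]]
top deburrer_tip 0.3 [0.4296 0.4214 0.0515] [[175. 235.]]
side 379.0354032067874 [0.57585349 0.91704147 0.57516832]
side deburrer_grip 0.69 [0.5505 0.3822 0.0869] [[242. 239.]]
side deburrer_grip 0.64 [0.735  0.4788 0.0406] [[139. 303.]]
side wide_adapter_bore 0.86 [ 0.5761 -0.0314  0.0482] [[225. 151.]]
side wide_adapter_bore 0.73 [0.4316 0.4262 0.0487] [[307. 267.]]
side stand_mouth 0.8 [0.5552 0.3869 0.0435] [[240. 258.]]
side deburrer_tip 0.46 [0.7028 0.4106 0.0111] [[165. 283.]]
0.5 [0.19607931 0.48701856 0.23129314] [[-9.27621766e-01  3.73520895e-01  3.98836211e-06]
 [ 3.73520895e-01  9.27621766e-01  2.63527213e-05]
 [ 6.14360056e-06  2.59350945e-05 -1.00000000e+00]] [0.53247968 0.55238804 0.17770235]
```

View pics/top.png

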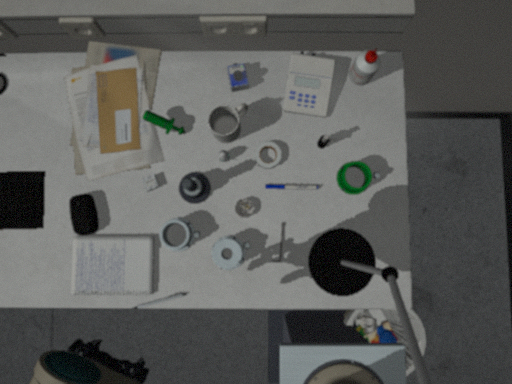

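View pics/side.png

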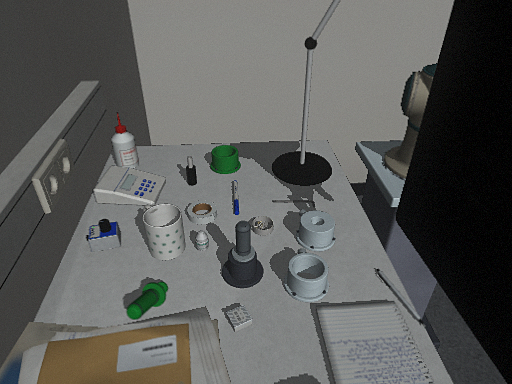

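The top view (up is +x, left is +y) shows the wide adapter at about (175,235) with its thumbscrew to the right at (196,236), which is toward −y. The stand with the deburrer is at about (194,187). The narrow adapter is at (228,252), and the green look-alikes are at (354,177) and (163,122). I'll refine the positions with an overlay.

```bash
cat > ov.py <<'E'
from h import *
import sys
def circ(c,r): 
    a=np.linspace(0,2*np.pi,90); return np.c_[c[0]+r*np.cos(a),c[1]+r*np.sin(a),np.full(90,c[2])]
def over(A,S,G,out,yaw=-90):
    t=[]
    for n in('top','side'):
        im=grab_frame(n)[...,::-1]
        c=proj(n,[(A[0]+S[0])/2,(A[1]+S[1])/2,.06])[0]; w,h,k=(60,60,6) if n=='top' else (75,60,5)
        x0,y0=int(c[0]-w),int(c[1]-h+ (0 if n=='top' else -5)); b=cv2.resize(im[y0:y0+2*h-20,x0:x0+2*w-20 if n=='top' else x0+2*w],None,fx=k,fy=k,interpolation=cv2.INTER_CUBIC)
        def dr(P,col):
            q=((proj(n,P)-[x0,y0]+.5)*k).round().astype(int); cv2.polylines(b,[q.reshape(-1,1,2)],False,col,1)
        dr(circ([*A,.05],.030),(0,0,255));dr(circ([*A,.05],.038),(0,255,255))
        y=np.radians(yaw);dr([[*A,.032],[A[0]+.06*np.cos(y),A[1]+.06*np.sin(y),.032]],(255,0,255))
        dr(circ([*S,.05],.028),(0,255,0));dr(circ([*S,.0],.042),(0,255,0));dr(circ([*A,.0],.044),(0,255,255));dr(circ([*G,.126],.014),(255,255,0))
        t.append(cv2.resize(b,(600,600)) if n=='top' else b); cv2.imwrite(out%n,t[-1])
E
python3 - <<'E'
from ov import *
over((.4305,.4225),(.5535,.382),(.5535,.382),'pics/o1_%s.png')
for n in('top','side'):
    for k in('wide_adapter_bore','stand_mouth'):
        for m in models.cut_out(n,k)[:2]:
            v,u=np.nonzero(m['mask']);print(n,k,m['score'],u.min(),u.max(),v.min(),v.max(),u.mean(),v.mean())
E
```

```text
top wide_adapter_bore 0.91 337 379 160 195 354.9234234234234 177.56456456456456
top wide_adapter_bore 0.84 159 200 218 252 178.68990042674253 234.88335704125177
top stand_mouth 0.78 179 209 172 204 195.13989637305698 188.45423143350604
side wide_adapter_bore 0.74 284 328 248 301 306.4794754846066 276.79190421892815
side wide_adapter_bore 0.73 211 239 145 174 224.96269727403157 159.48493543758968
side stand_mouth 0.91 222 262 250 287 241.70089730807578 271.69092721834494
```

View pics/o1_top.png

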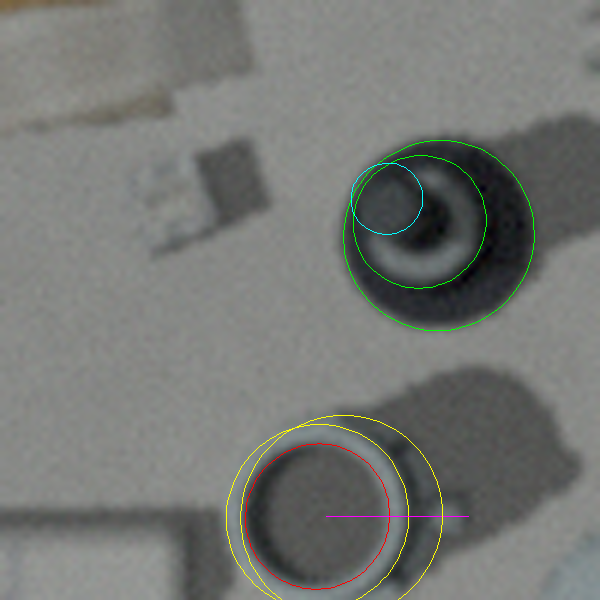

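View pics/o1_side.png

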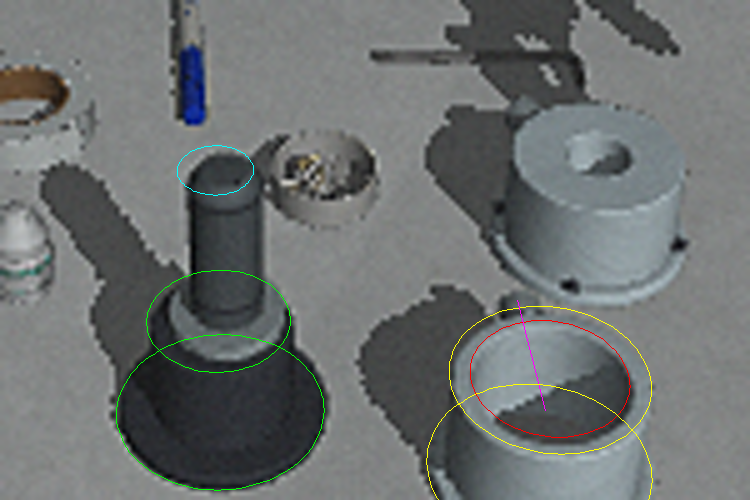

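Both overlays fit to about 1–2 mm. In the enlarged crops, the bore ring is centred at (316,516) in the top view. The handle top is at (390,200) in the top view and (226,170) in the side view, so the tool sits about 2 mm toward −x of the stand centre. The thumbscrew at (455,508) points at about −86°. Next I move above the handle.

drive_tool --pt "-0.05 0.005 0.01 -7 1" --pt "-0.1 0.01 0.02 -14 1" --pt "-0.16 0.015 0.03 -21.93 1" --pt "-0.22 0.021 0.03 -21.93 1" --pt "-0.28 0.027 0.03 -21.93 1" --pt "-0.33 0.032 0.03 -21.93 1" --pt "-0.3685 0.0353 0.03 -21.93 1" --pt "-0.3685 0.0353 0.03 -21.93 1" --force 70

```text
t: 1.8
tcp_pos: [0.5532, 0.3805, 0.2]
ee_rot: [[-1.0, 0.003, -0.001], [0.003, 1.0, -0.001], [0.001, -0.001, -1.0]]
contact_force: [0.3, 0.6, -0.7]
grip_width: 1.001
grip_force: 0.0
```

drive_tool --pt "0 0 0.03 0 1" --pt "0 0 0.07 0 1" --pt "0 0 0.11 0 1" --pt "0 0 0.128 0 1" --pt "0 0 0.128 0 1" --pt "0 0 0.128 0 -1" --pt "0 0 0.128 0 -1" --pt "0 0 0.128 0 -1"

```text
t: 2.8
tcp_pos: [0.5515, 0.3824, 0.0745]
ee_rot: [[-1.0, 0.0, 0.001], [0.0, 1.0, 0.001], [-0.001, 0.001, -1.0]]
contact_force: [0.2, 0.2, 0.1]
grip_width: 0.376
grip_force: 0.0
```

drive_tool --pt "0 0 0 0 -1" --pt "0 0 0 0 -1" --pt "0 0 0 0 -1" --pt "0 0 0 0 -1"

```text
t: 3.3
tcp_pos: [0.5516, 0.3824, 0.0745]
ee_rot: [[-1.0, 0.0, 0.002], [0.0, 1.0, 0.001], [-0.002, 0.001, -1.0]]
contact_force: [0.5, 0.0, 7.6]
grip_width: 0.307
grip_force: 69.1
```

drive_tool --pt "0 0 -0.02 0 -1" --pt "0 0 -0.05 0 -1" --pt "0 0 -0.09 0 -1" --pt "0 0 -0.09 0 -1" --pt "0 0 -0.09 0 -1"

```text
t: 3.92
tcp_pos: [0.5507, 0.382, 0.1625]
ee_rot: [[-1.0, 0.0, -0.001], [0.0, 1.0, -0.001], [0.001, -0.001, -1.0]]
contact_force: [-0.1, -0.6, -2.8]
grip_width: 0.312
grip_force: 68.8
```

```bash
python3 - <<'E'
from h import *
s=robot.sense();T=s['tcp_pos'];print(T,s['contact_force'])
a=[]
for n in('side','top'):
    im=grab_frame(n)[...,::-1]
    for k in('deburrer_grip','deburrer_tip','stand_mouth'):print(n,k,mark(n,k))
    if n=='side':
        c=proj(n,[T[0],T[1],.12])[0].astype(int);x0,y0=c-[60,55]
        b=cv2.resize(im[y0:y0+110,x0:x0+120],None,fx=5,fy=5,interpolation=cv2.INTER_CUBIC)
        g=T[2]+.019-.0025
        for P in([T[0],T[1],g],[T[0],T[1],g-.081],[T[0],T[1],g-.041]):
            q=((proj(n,P)[0]-[x0,y0]+.5)*5).astype(int);cv2.drawMarker(b,tuple(int(v) for v in q),(0,0,255),0,12);print(q)
        cv2.imwrite('pics/held.png',b)
E
```

```text
[0.55072965 0.38195481 0.16254761] [-0.06394091 -0.56756344 -2.84712478]
side deburrer_grip [(0.98, array([0.7645, 0.4679, 0.0348])), (0.78, array([0.5483, 0.3828, 0.1768]))]
side deburrer_tip [(0.6, array([0.7437, 0.3982, 0.0104])), (0.4, array([0.5481, 0.3838, 0.098 ]))]
side stand_mouth [(0.9, array([0.5553, 0.3832, 0.0485]))]
[300 152]
[303 326]
[302 243]
top deburrer_grip [(0.72, array([0.7697, 0.4616, 0.0388])), (0.54, array([0.5501, 0.3822, 0.1778]))]
top deburrer_tip [(0.38, array([0.7424, 0.3914, 0.0104]))]
top stand_mouth [(0.74, array([0.5546, 0.3838, 0.0503]))]
```

View pics/held.png

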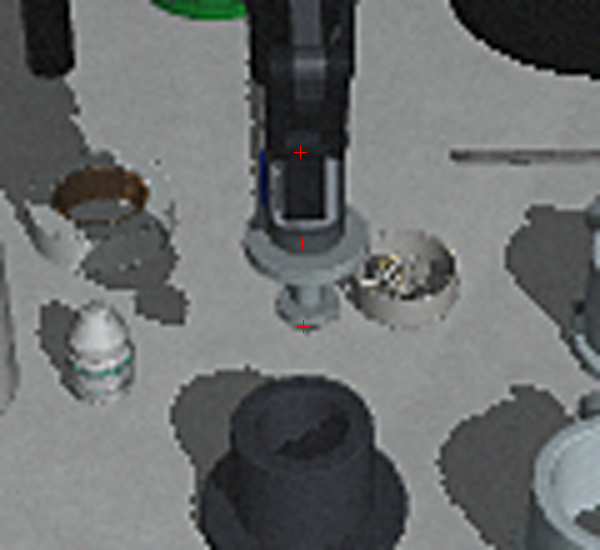

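The side view shows the tool hanging upright in the grip. Its tip is at (307,325), about 1 mm from the predicted mark, and the empty stand is below at (305,420). Now to the thumbscrew side of the bore.

drive_tool --pt "0.04 0.005 0 0 -1" --pt "0.08 0.011 0 0 -1" --pt "0.118 0.0156 0 0 -1" --pt "0.118 0.0156 0 0 -1" --pt "0.118 0.0156 0.02 0 -1" --pt "0.118 0.0156 0.035 0 -1" --pt "0.118 0.0156 0.04 0 -1" --pt "0.118 0.0156 0.04 0 -1"

```text
t: 5.32
tcp_pos: [0.4333, 0.3976, 0.123]
ee_rot: [[-1.0, 0.0, -0.0], [0.0, 1.0, -0.0], [0.0, -0.0, -1.0]]
contact_force: [0.2, 0.3, -1.1]
grip_width: 0.311
grip_force: 69.1
```

```bash
python3 - <<'E'
from h import *
s=robot.sense();T=s['tcp_pos'];print(T,s['contact_force'],s['t'])
n='side';im=grab_frame(n)[...,::-1]
for k in('deburrer_grip','deburrer_tip','wide_adapter_bore'):print(k,mark(n,k))
A=np.array([.4305,.4225]);c=proj(n,[*A,.07])[0].astype(int);x0,y0=c-[55,55]
b=cv2.resize(im[y0:y0+110,x0:x0+110],None,fx=5,fy=5,interpolation=cv2.INTER_CUBIC)
a=np.linspace(0,6.28,80)
for r,z in((.03,.05),(.038,.05)):
    P=np.c_[A[0]+r*np.cos(a),A[1]+r*np.sin(a),a*0+z];q=((proj(n,P)-[x0,y0]+.5)*5).astype(int);cv2.polylines(b,[q.reshape(-1,1,2)],True,(0,0,255),1)
q=((proj(n,[T[0]-.001,T[1],T[2]-.0645])[0]-[x0,y0]+.5)*5).astype(int);cv2.drawMarker(b,tuple(int(v) for v in q),(0,255,255),0,12);print(q)
cv2.imwrite('pics/pre.png',b)
grab_frame('top');print(mark('top','deburrer_grip'),mark('top','wide_adapter_bore'))
E
```

```text
[0.43331037 0.39756986 0.12301507] [ 0.24001522  0.31530867 -1.08818897] 5.325
deburrer_grip [(0.95, array([0.4321, 0.4004, 0.1373])), (0.71, array([0.7676, 0.469 , 0.0343]))]
deburrer_tip [(0.65, array([0.428 , 0.4021, 0.0595])), (0.53, array([0.7425, 0.3966, 0.0106]))]
wide_adapter_bore [(0.88, array([0.4303, 0.4222, 0.0504])), (0.88, array([ 0.5763, -0.0347,  0.0505]))]
[258 253]
[(0.94, array([0.7676, 0.4646, 0.0355]))] [(0.5, array([0.435 , 0.4201, 0.0503])), (0.21, array([0.5552, 0.3855, 0.0504]))]
```

View pics/pre.png

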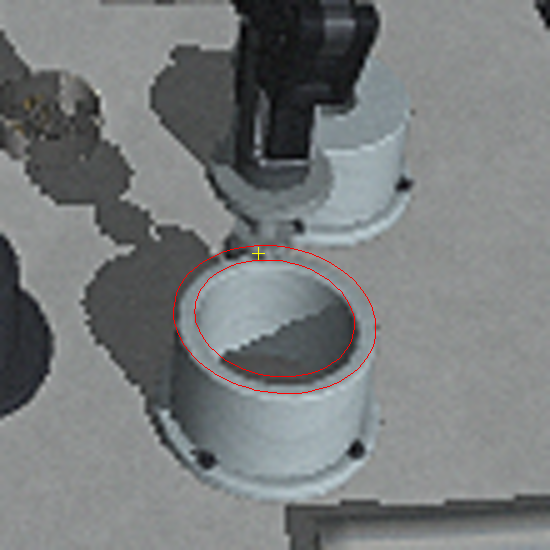

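The cone hangs over the rim at about (266,250), beside the thumbscrew at (232,245). The rim overlay fits, and the tip lies about 2.5 mm toward −x of the TCP. I'll press down here and read the force.

drive_tool --pt "-0.001 0 0.006 0 -1" --pt "-0.001 0 0.011 0 -1" --pt "-0.001 0 0.015 0 -1" --pt "-0.001 0 0.019 0 -1" --pt "-0.001 0 0.019 0 -1" --pt "-0.001 0 0.019 0 -1"

```text
t: 6.42
tcp_pos: [0.4342, 0.3979, 0.1047]
ee_rot: [[-1.0, -0.0, 0.0], [-0.0, 1.0, 0.001], [-0.0, 0.001, -1.0]]
contact_force: [-0.1, 0.1, 1.3]
grip_width: 0.308
grip_force: 69.3
```

```bash
python3 - <<'E'
from h import *
s=robot.sense();T=s['tcp_pos'];print(T,s['contact_force'],s['t'])
n='side';im=grab_frame(n)[...,::-1]
A=np.array([.4305,.4225]);c=proj(n,[*A,.07])[0].astype(int);x0,y0=c-[45,45]
cv2.imwrite('pics/press.png',cv2.resize(im[y0:y0+80,x0:x0+90],None,fx=6,fy=6,interpolation=cv2.INTER_CUBIC))
E
```

```text
[0.43417776 0.39793345 0.10467874] [-0.06956715  0.10475499  1.33211729] 6.425
```

View pics/press.png

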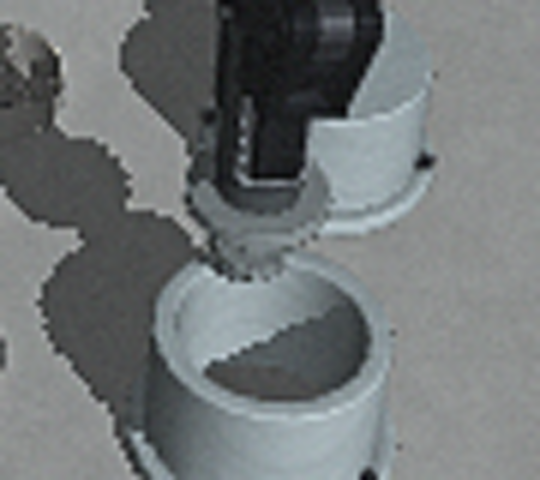

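The contact force in z rose by about 2.4 N and the cone tip shows inside the bore edge at (245,278), so the head is lightly pressed. Now I run the first quarter.

drive_tool --pt "-0.0006 0.0014 0.001 0 -1" --pt "-0.0006 0.0014 0.001 0 -1" --pt "-0.0051 0.0021 0.001 0 -1" --pt "-0.0108 0.0044 0.001 0 -1" --pt "-0.0156 0.0082 0.001 0 -1" --pt "-0.0194 0.013 0.001 0 -1" --pt "-0.0217 0.0187 0.001 0 -1" --pt "-0.0225 0.0248 0.001 0 -1"

```text
t: 7.48
tcp_pos: [0.4569, 0.4225, 0.1032]
ee_rot: [[-1.0, 0.0, -0.0], [0.0, 1.0, -0.001], [0.0, -0.001, -1.0]]
contact_force: [-1.7, -2.3, 1.3]
grip_width: 0.309
grip_force: 69.3
```

drive_tool --pt "0.0008 0.0061 0 0 -1" --pt "0.0031 0.0118 0 0 -1" --pt "0.0069 0.0166 0 0 -1" --pt "0.0118 0.0204 0 0 -1" --pt "0.0174 0.0227 0 0 -1" --pt "0.0235 0.0235 0 0 -1" --pt "0.0235 0.0235 0 0 -1"

```text
t: 8.35
tcp_pos: [0.4323, 0.4463, 0.1034]
ee_rot: [[-1.0, -0.001, -0.001], [-0.001, 1.0, 0.0], [0.001, 0.0, -1.0]]
contact_force: [-1.1, -1.2, 1.0]
grip_width: 0.315
grip_force: 69.3
```

```bash
python3 - <<'E'
from h import *
s=robot.sense();T=s['tcp_pos'];print(T,s['contact_force'],s['t'])
n='side';im=grab_frame(n)[...,::-1];print(mark(n,'deburrer_grip'),mark(n,'deburrer_tip'),mark(n,'wide_adapter_bore'))
A=np.array([.4305,.4225]);c=proj(n,[*A,.07])[0].astype(int);x0,y0=c-[45,45]
cv2.imwrite('pics/mid.png',cv2.resize(im[y0:y0+90,x0:x0+90],None,fx=6,fy=6,interpolation=cv2.INTER_CUBIC))
E
```

```text
[0.4323141  0.44628869 0.10339989] [-1.12639926 -1.20500299  1.03842963] 8.35
[(0.87, array([0.4342, 0.4456, 0.1175])), (0.82, array([0.7686, 0.4654, 0.0349]))] [(0.53, array([0.7421, 0.3949, 0.0113])), (0.46, array([0.4271, 0.4505, 0.0426]))] [(0.65, array([0.4308, 0.4249, 0.0451]))]
```

View pics/mid.png

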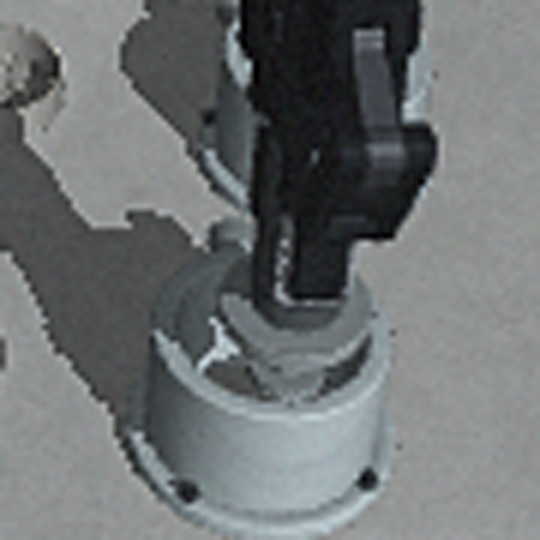

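Seven contact steps should be well inside tolerance: the forces are about 1–2 N and the cone sits inside the near edge at (295,400). I continue round.

drive_tool --pt "0.0055 -0.0008 0 0 -1" --pt "0.0108 -0.0031 0 0 -1" --pt "0.0156 -0.0069 0 0 -1" --pt "0.0194 -0.0118 0 0 -1" --pt "0.0217 -0.0174 0 0 -1" --pt "0.0225 -0.0235 0 0 -1" --pt "0.0225 -0.0235 0 0 -1"

```text
t: 9.43
tcp_pos: [0.4106, 0.4217, 0.1033]
ee_rot: [[-1.0, 0.001, -0.0], [0.001, 1.0, -0.001], [0.0, -0.001, -1.0]]
contact_force: [2.4, -1.5, -0.1]
grip_width: 0.31
grip_force: 69.3
```

drive_tool --pt "-0.0008 -0.0061 0 0 -1" --pt "-0.0031 -0.0118 0 0 -1" --pt "-0.0069 -0.0166 0 0 -1" --pt "-0.0118 -0.0204 0 0 -1" --pt "-0.0174 -0.0227 0 0 -1" --pt "-0.0235 -0.0237 0 0 -1" --pt "-0.0255 -0.0237 0 0 -1" --pt "-0.0265 -0.0237 0 0 -1"

```text
t: 10.42
tcp_pos: [0.4371, 0.3987, 0.1032]
ee_rot: [[-1.0, 0.0, -0.0], [0.0, 1.0, -0.0], [0.0, -0.0, -1.0]]
contact_force: [-2.5, 2.1, 1.3]
grip_width: 0.305
grip_force: 69.4
```

drive_tool --pt "0 0 0 0 -1" --pt "-0.001 0 0 0 -1"

```text
t: 10.68
tcp_pos: [0.4379, 0.3989, 0.1033]
ee_rot: [[-1.0, -0.0, -0.0], [-0.0, 1.0, -0.0], [0.0, -0.0, -1.0]]
contact_force: [-2.4, 1.5, 0.6]
grip_width: 0.31
grip_force: 69.4
```

The lap closed with contact force present at every check. Lift and go above the stand.

drive_tool --pt "0 0.002 -0.03 0 -1" --pt "0 0.002 -0.06 0 -1" --pt "-0.04 -0.004 -0.06 0 -1" --pt "-0.08 -0.01 -0.06 0 -1" --pt "-0.1176 -0.0165 -0.06 0 -1" --pt "-0.1176 -0.0165 -0.06 0 -1" --pt "-0.1176 -0.0165 -0.06 0 -1" --pt "-0.1176 -0.0165 -0.06 0 -1"

```text
t: 11.68
tcp_pos: [0.555, 0.3826, 0.1635]
ee_rot: [[-1.0, -0.001, 0.0], [-0.001, 1.0, -0.0], [-0.0, -0.0, -1.0]]
contact_force: [0.4, -0.2, -2.0]
grip_width: 0.31
grip_force: 69.6
```

```bash
python3 - <<'E'
from h import *
s=robot.sense();T=s['tcp_pos'];print(T,s['contact_force'],s['t'])
n='top';grab_frame(n);print(mark(n,'deburrer_grip'),mark(n,'stand_mouth'))
n='side';im=grab_frame(n)[...,::-1];print(mark(n,'deburrer_grip'),mark(n,'deburrer_tip'),mark(n,'stand_mouth'))
S=np.array([.554,.3825]);c=proj(n,[*S,.09])[0].astype(int);x0,y0=c-[50,50]
b=cv2.resize(im[y0:y0+100,x0:x0+100],None,fx=6,fy=6,interpolation=cv2.INTER_CUBIC)
a=np.linspace(0,6.28,80)
for r,z in((.018,.05),(.028,.05),(.012,T[2]-.0645+.013),(.023,T[2]-.0245)):
    P=np.c_[S[0]+r*np.cos(a),S[1]+r*np.sin(a),a*0+z];q=((proj(n,P)-[x0,y0]+.5)*6).astype(int);cv2.polylines(b,[q.reshape(-1,1,2)],True,(0,0,255),1)
cv2.imwrite('pics/ret.png',b)
E
```

```text
[0.55497244 0.38262696 0.16347818] [ 0.36612048 -0.18323007 -1.9728616 ] 11.675
[(0.96, array([0.7687, 0.4627, 0.0369])), (0.42, array([0.559 , 0.3804, 0.1821]))] [(0.84, array([0.5544, 0.383 , 0.0511]))]
[(0.94, array([0.7695, 0.4671, 0.0345])), (0.72, array([0.5554, 0.3829, 0.1775])), (0.42, array([0.429 , 0.4251, 0.0492]))] [(0.51, array([0.7447, 0.3979, 0.0115])), (0.48, array([0.5504, 0.3839, 0.0973]))] [(0.82, array([0.5541, 0.387 , 0.0472]))]
```

View pics/ret.png

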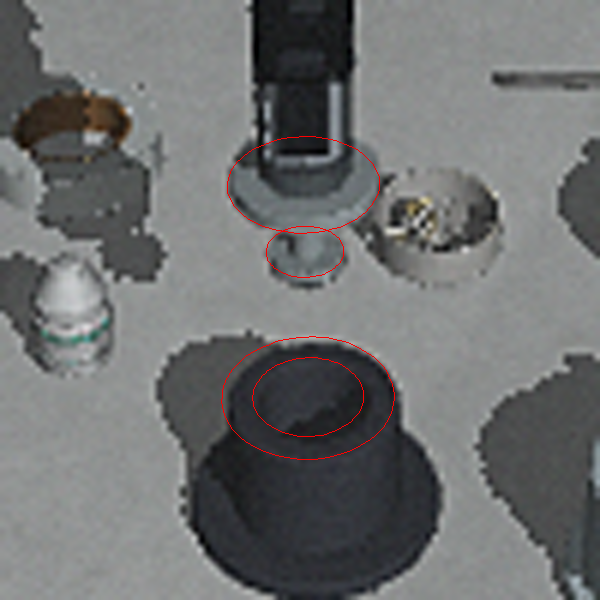

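Both the head at (308,252) and the stand mouth at (314,400) sit within about 1 mm of the overlay, so they are aligned to about 0.5 mm. I lower the tool.

drive_tool --pt "0.0005 0 0.025 0 -1" --pt "0.0005 0 0.045 0 -1" --pt "0.0005 0 0.065 0 -1" --pt "0.0005 0 0.08 0 -1" --pt "0.0005 0 0.086 0 -1" --pt "0.0005 0 0.086 0 -1" --pt "0.0005 0 0.086 0 -1"

```text
t: 12.9
tcp_pos: [0.5557, 0.3826, 0.0784]
ee_rot: [[-1.0, 0.0, 0.002], [0.0, 1.0, 0.001], [-0.002, 0.001, -1.0]]
contact_force: [-0.1, -0.0, -1.8]
grip_width: 0.305
grip_force: 69.6
```

drive_tool --pt "0 0 0.001 0 -1" --pt "0 0 0.002 0 -1" --pt "0 0 0.002 0 -1" --pt "0 0 0.002 0 -1"

```text
t: 13.4
tcp_pos: [0.5552, 0.3824, 0.0754]
ee_rot: [[-1.0, 0.0, 0.0], [0.0, 1.0, 0.0], [-0.0, 0.0, -1.0]]
contact_force: [-0.1, 0.4, -1.6]
grip_width: 0.31
grip_force: 69.6
```

drive_tool --pt "0 0 0.001 0 -1" --pt "0 0 0.0015 0 -1" --pt "0 0 0.0015 0 -1"

```text
t: 13.78
tcp_pos: [0.5553, 0.3824, 0.0746]
ee_rot: [[-1.0, 0.0, 0.001], [0.0, 1.0, 0.0], [-0.001, 0.0, -1.0]]
contact_force: [-2.7, -1.0, 4.8]
grip_width: 0.307
grip_force: 70.1
```

drive_tool --pt "0 0 0 0 -0.3" --pt "0 0 0 0 -0.2" --pt "0 0 0 0 0" --pt "0 0 0 0 0.5" --pt "0 0 0 0 1" --pt "0 0 0 0 1" --pt "0 0 0 0 1" --pt "0 0 0 0 1"

```text
t: 14.78
tcp_pos: [0.5552, 0.3823, 0.0738]
ee_rot: [[-1.0, 0.0, 0.0], [0.0, 1.0, 0.0], [-0.0, 0.0, -1.0]]
contact_force: [-1.0, -0.4, 0.1]
grip_width: 1.0
grip_force: 0.0
```

drive_tool --pt "0 0 -0.02 0 1" --pt "0 0 -0.05 0 1" --pt "0 0 -0.09 0 1" --pt "0 0 -0.13 0 1" --pt "0.05 0 -0.16 0 1" --pt "0.1 0 -0.16 0 1" --pt "0.1 0 -0.16 0 1" --pt "0.1 0 -0.16 0 1"

```text
t: 15.78
tcp_pos: [0.4556, 0.3825, 0.2354]
ee_rot: [[-1.0, -0.0, 0.002], [-0.0, 1.0, 0.001], [-0.002, 0.001, -1.0]]
contact_force: [0.5, 0.6, 0.4]
grip_width: 0.999
grip_force: 0.0
```

```bash
python3 - <<'E'
from h import *
s=robot.sense();print(s['tcp_pos'],s['contact_force'],s['t'])
for n in('top','side'):
    im=grab_frame(n);print(n,mark(n,'deburrer_grip'),mark(n,'stand_mouth'))
cv2.imwrite('pics/end.png',im[...,::-1])
E
```

```text
[0.45559343 0.38245467 0.23537925] [0.48366072 0.61408711 0.40776938] 15.775
top [(0.66, array([0.5573, 0.3801, 0.0942])), (0.58, array([0.7685, 0.4622, 0.0373])), (0.31, array([0.4332, 0.4172, 0.0559]))] [(0.71, array([0.5533, 0.384 , 0.052 ]))]
side [(0.68, array([0.5567, 0.3837, 0.0872])), (0.59, array([0.7654, 0.4669, 0.0346]))] []
```

View pics/end.png

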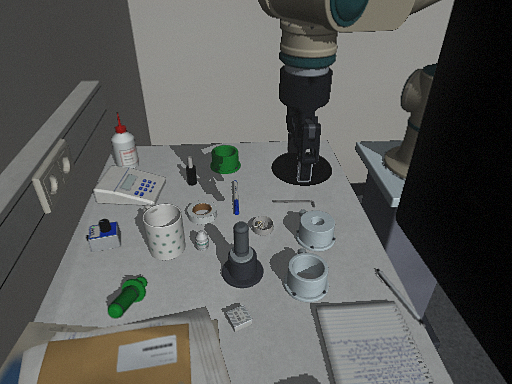

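The deburrer stands upright in its stand at (241,250) and the gripper is clear, so I hand in.

```bash
python3 -c "
from cell import ticket
print(ticket.hand_in())"
```

```text
the job is handed in; nothing more can be done
None
```

I ran the deburrer once anticlockwise round the wide bore's edge from the thumbscrew and back, with a force of about 1–3 N at each check. It is back upright in its stand and released, and the job was handed in at about 16 s with no verdict returned.

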